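# Clear the bearing tester's catch tray

## Robot

A 6-joint arm with a two-finger parallel gripper is mounted at the origin on the work surface. World frame = base frame: x ahead of the robot, y to its left, z up, the work surface at z = 0. Lengths are in m, angles in degrees, forces in N, time in s.
With the tool pointing down it reaches from about 0.425 to 1.125 m from the base axis. Payload 14.9 kg.
Tool frame: the origin (TCP) lies at the very end of the fingers, on their centre line; the grasp point (between the pads) lies 19 mm behind it (arm.grip_point_offset is the distance from the TCP to the grasp point, in m); z points along the fingers, y is the line along which they close (so a half turn about z gives the same grasp; the last joint's range is limited). The gripper opens to 91 mm and grips with 3 to 60 N. Pads are 32 mm wide; open, the fingers measure 118 mm over their backs; the gripper's body (76 mm by 178 mm) begins 60 mm behind the grasp point.
Start: joints at [-66.767, 21.709, 99.362, -0, 58.929, -1.908], TCP at [0.297, -0.634, 0.214] pointing down, gripper open.
Joint ranges: [-158.91, 158.91], [-42.39, 125.64], [0.06, 152.35], [-60.88, 240.88], [17.5, 164.5], [-176.32, 176.32]. Speed limits (degrees/s): [108.29, 108.29, 136.94, 180, 180, 180].

## Interface

Orientations are given as a 3x3 rotation matrix whose columns are the frame's x, y, z axes.
In Python, from plant import arm, eyes, workorder gives the robot as it stands.
- The arm moves only by the tool step_arm, never from a script. Its argument "moves" is text: rows parted by semicolons, each of 5 numbers parted by spaces: the finger opening in mm, from 0 to 91.2, then the shift along the world's x, y, z in mm, then the turn about the world's z in rad. In form: jaw dx dy dz yaw; .... A call has 1 to 10 rows; each row is the pose to reach, as a shift and turn from the pose commanded when the call began; what a row does not reach only later rows make up. A row lasts 1/8 s, in which the tool goes at most 62.5 mm and 10.7 degrees, less where a joint would pass 70% of its speed; a pose out of reach is approached as far as the arm can. A call with a gripper value outside its range is refused whole. The fingers move at their own pace and stop on an object; the grip force is fixed at half the most. Time passes only in rows, so rows that repeat a pose let the fingers close. It gives the time, the measured TCP pose, the force, the opening and the grip force at its end, in the units of the state.
- arm.observe(): the state, without advancing time (a new reading comes with each control period).
- eyes.read_camera(name): name is "scene" or "top" or "wrist"; returns (picture, depth): 480x640x3 uint8, blue, green, red; 480x640 float32, m along the optical axis (not along the pixel's ray), 0 where there is no reading.
- eyes.get_calibration(name): a dict with "vertical_fov" (degrees; the focal length in pixels is half the picture's height over the tangent of half this angle, whatever the lens; pixels are square), "cx", "cy" (the principal point, pixels), "view" (4x4, takes a point from world to camera coordinates). Camera axes: x right, y up, looking along -z (the intrinsics and any distortion apply to the point x, -y, -z); pixel columns grow to the right and rows downward; lengths in m; the calibration is good to about 2 mm. The wrist camera is an equidistant fisheye: a pixel r from the principal point sees the ray r / f radians off the axis. A picture is of the moment at which its call begins: read the wrist's pose just before it. get_calibration takes no time and is no camera call; for the wrist camera it gives the pose at the moment of the call.
- workorder.sign_off(): hands the job in; it is judged then, once.
The state is a dict: "clock": time; "joint_positions": joint angles; "qd": joint speeds; "joint_efforts": joint torques, N m; "ee_pos": TCP position; "orientation": TCP orientation; "ft_force": force on the tool from outside, world axes, zero at the start; "wrist_torque": the same for the moment, N m; "width": finger opening in m; "gripper_force": force on a finger pad.
Only numpy, scipy, OpenCV 4.12 (cv2) and the standard library are available. Lean on these libraries where they do the work, as an engineer would, in place of code of your own. Each camera call takes 0.05 s, during which the arm holds its last target. There are 200 camera calls.

## Task

Collect the two blue bearing housings from the tester's sloping catch tray and set them gently, without dropping them, upright on their feet on the floor of the orange tote, side by side. Then swing the empty catch tray (it has a red grip) up until it is fully level and leave it there, disturbing nothing else on the bench.

Things in the scene. Friction and masses are not known exactly. Their poses are not given: they have to be found in the camera images.
- housing_a_center (a point): blue pillow-block bearing housing, 120 mm long (x), 36 thick (y), 65 high (z), 0.35 to 0.7 kg; point: its centre, 32.5 mm above the underside. Foot 14 mm high; above it a round boss of 31 mm radius with two flat faces 36 mm apart (normal to y) to grip. Starts on the sloping tray, x pointing up the slope, lower end against the lip, so z leans 30 degrees from vertical towards the tester's front (-x).
- housing_b_center (a point): a second housing, the same as housing_a, beside it on the tray (at tester -y, housing_a at +y), at least 55 mm between them and 35 mm or more from each to the tray's side wall.
- tester: green bench tester, fixed, standing elsewhere each time. Origin on the bench under the tray; front faces its -x, z up. Green case from x = 100 mm back, 280 mm wide, 235 high (dial on it up to 330). Steel canopy over the tray's upper end: x = 0 to 105 mm, 270 mm wide, underside 170 mm above the bench. Tray hinge line along y at x = 90 mm, 125 mm up, between cheeks at y = +-134 mm.
- catch_tray (a joint): tray angle, rad: 0 = hanging at its stop, sloping 30 degrees down to the front (the start); 0.524 = level, at its upper stop. Steel tray 190 mm from hinge to front, 250 mm wide, lip and side walls 22 mm above its floor. The stiff hinge holds the tray wherever it is left; lifting it empty by its grip takes 4 to 8 N.
- tray_grip (a point): point in the red grip on the middle of the tray's lip, 212 mm from the hinge line, 24 mm above the tray floor's plane; moves in an arc with the tray. The grip is a block 18 mm thick (y), 22 mm along x, rising 18 mm above the point along z, free above, 22 mm below it. Axes are the tray's: x up the slope to the hinge, z normal to the floor (leans 30 degrees to the front at the start).
- tote: orange tote, open on top, fixed, standing elsewhere each time; origin: centre of its underside, z up. Inside 180 mm (x) by 270 mm (y), walls 5 mm, rim 90 mm high. A black rubber false floor is clamped inside, its top 10 to 40 mm above the underside: different each time and not reported; look or feel. The housings fit side by side, lengths along x, e.g. at y = +65 and -65 mm.
- tin: yellow and red grease tin, 66 mm across, 100 mm high, standing on the bench; origin at its underside. Leave it alone.
- race: steel bearing race lying on the bench, 96 mm outside diameter, 22 mm high; origin at its underside. Leave it alone.
- wrench: wrench 160 mm long lying on the bench between the robot and the work; origin at its middle. Leave it alone.
There are look-alikes about, which are no part of the job. Leave any green look-alike of the part that bears housing_a_center alone.

How it is judged:
By the outcome, as a careful person would: the job done as asked, in the order asked, and still so for the second after the job is handed in, with the robot touching nothing.
It also fails if it takes over 72 s, if anything falls off the work surface, if the arm or the gripper's body presses on something with over 40 N, if the wrist force passes 120 N, or if a joint passes its speed limit or range.

## Working session

There is one attempt and no reset: what is moved stays moved. The work goes in short steps, Python scripts to look and compute and a tool call to move; the robot and the scene stay as the last step left them, time stands still between calls to the robot, and variables do not carry over. Pictures are saved under pics/ and viewed, at most 10 in all, crops included, and the job is handed in when it is done.

Besides the shell and the picture viewer there is one more tool, called after "Call:" by a JSON object that holds its "name" and its "arguments", one argument or row to a line. step_arm: Moves the arm, as the interface text tells. Its arguments: {"type":"object","properties":{"moves":{"type":"string"}},"required":["moves"]}

```bash
ls; mkdir -p pics; cat > h.py <<'E'
import numpy as np, cv2
from plant import arm, eyes, workorder
def cal(n):
    c=eyes.get_calibration(n); f=240/np.tan(np.radians(c["vertical_fov"])/2)
    return f,c["cx"],c["cy"],np.array(c["view"])
def snap(n,tag):
    c=cal(n); p,d=eyes.read_camera(n); cv2.imwrite(f"pics/{tag}.png",p)
    np.savez(f"pics/{tag}.npz",p=p,d=d,f=c[0],cx=c[1],cy=c[2],V=c[3],fish=(n=="wrist")); return p,d
def cloud(tag):
    z=np.load(f"pics/{tag}.npz"); d=z["d"]; v,u=np.mgrid[0:480,0:640].astype(float)
    x=(u-z["cx"])/z["f"]; y=(v-z["cy"])/z["f"]
    if z["fish"]:
        r=np.hypot(x,y); s=np.where(r>1e-9,np.tan(np.minimum(r,1.5))/np.maximum(r,1e-9),1); x,y=x*s,y*s
    P=np.stack([x*d,-y*d,-d,np.ones_like(d)],-1)@np.linalg.inv(z["V"]).T
    P=P[...,:3]; P[d<=0]=np.nan
    return z["p"],P
E
python3 - <<'E'
from h import *
snap("scene","s0");snap("top","t0")
s=arm.observe();print(s["clock"],s["orientation"],s["ft_force"],s["width"])
for n in("scene","top"):
    c=eyes.get_calibration(n);print({k:c[k] for k in c if k!="view"}, np.linalg.inv(c["view"])[:3,3])
E
```

```text
pics
0.1 [[ 9.05261927e-01  4.24853752e-01 -3.63681674e-04]
 [ 4.24853905e-01 -9.05261493e-01  8.88372392e-04]
 [ 4.82013280e-05 -9.58721283e-04 -9.99999539e-01]] [ 1.15149905 -0.46232689 -0.77343581] 0.09113331278486612
{'vertical_fov': 57.05165982695633, 'cx': 316.9195636273841, 'cy': 244.8641655350139} [1.57325353 0.01279842 1.11412553]
{'vertical_fov': 56.07925324010357, 'cx': 320.0405133115843, 'cy': 247.9289894967869} [ 0.47912781 -0.00867987  1.22372633]
```

```bash
sleep 3; ls pics
```

```text
s0.npz
s0.png
t0.npz
t0.png
```

View pics/s0.png

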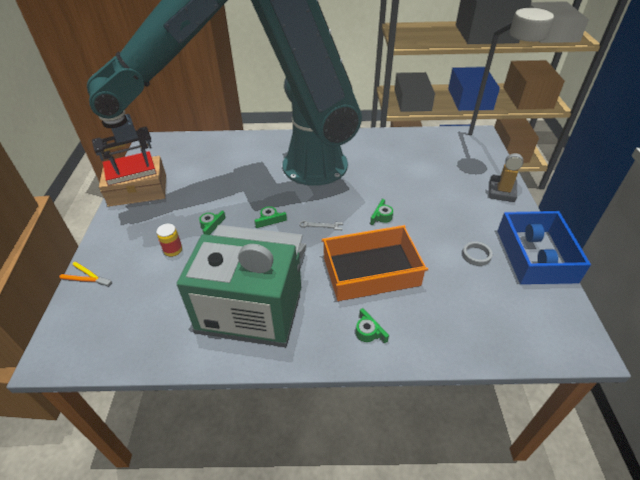

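View pics/t0.png

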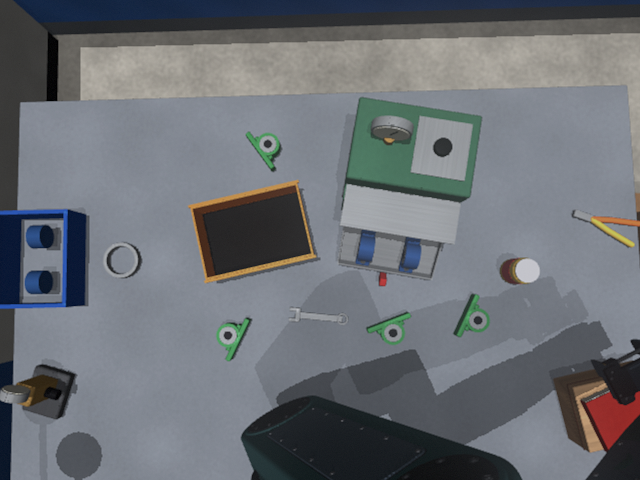

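Candidates in the top image:
- **Blue housings on the tray:** (367,247) and (411,253). These are my choice because they lie on the green tester's tray.
- **Blue parts in the blue bin:** (40,237) and (40,282). Look-alikes, not wanted.
- **Green look-alikes:** (267,145), (230,335), (392,332), (477,320). Not wanted.
- **Other items:** red grip (382,280), orange tote (253,232), wrench (318,316), race (122,260) and tin (522,270).

Next I'll take a close crop and measure.

```bash
python3 - <<'E'
from h import *
p,P=cloud("t0")
cv2.imwrite("pics/c0.png",cv2.resize(p[170:300,180:480],None,fx=2.6,fy=2.6,interpolation=cv2.INTER_CUBIC))
v,u=np.mgrid[0:480,0:640]
h=cv2.cvtColor(p,cv2.COLOR_BGR2HSV); H,S,V=[h[...,i] for i in range(3)]
box=lambda a,b,c,d:(u>=a)&(u<b)&(v>=c)&(v<d)
def rep(n,m):
    Q=P[m&np.isfinite(P[...,2])]; r=cv2.minAreaRect((Q[:,:2]*1000).astype(np.float32))
    print(n,len(Q),"rect",np.round(r[0],1),np.round(r[1],1),round(r[2],2),"z",np.round(np.percentile(Q[:,2],[2,50,98])*1000,1),"mean",np.round(Q.mean(0)*1000,1))
z=P[...,2]
rep("canopy",box(330,470,180,250)&(S<60)&(z>.16)&(z<.2))
rep("case",box(330,500,90,215)&(z>.225)&(z<.245))
blue=(H>100)&(H<125)&(S>110)
rep("A",box(350,385,225,270)&blue); rep("B",box(393,430,230,275)&blue)
rep("grip",box(370,395,270,290)&((H<8)|(H>172))&(S>120))
rep("toterim",box(180,325,170,290)&(z>.08)&(z<.1))
rep("totefloor",box(215,300,205,260)&(V<70))
for n,b in(("wrench",box(285,350,300,330)&(z>.003)&(S<60)),("green",box(360,415,305,350)&(H>45)&(H<75)&(S>120)),("green2",box(450,495,290,340)&(H>45)&(H<75)&(S>120))): rep(n,b)
E
```

```text
canopy 5222 rect [ 631.1 -181. ] [277.1 105.3] 78.28 z [170.7 174.9 190.5] mean [ 632.3 -183.4  175.4]
case 9217 rect [ 771.5 -210.5] [280.2 190.4] 79.19 z [229.4 234.2 238.7] mean [ 765.2 -212.2  234.2]
A 397 rect [ 558.1 -107.5] [34.8 82.7] 79.3 z [ 44.6 115.6 123.6] mean [ 555.  -106.1  108.6]
B 403 rect [ 536.5 -219.5] [34.5 83.5] 77.95 z [ 44.7 115.2 123.8] mean [ 533.7 -218.   108. ]
grip 81 rect [ 476.8 -151.6] [15.9 32.5] 82.95 z [-0.2 50.4 60.6] mean [ 476.2 -151.4   47.5]
toterim 1461 rect [607.6 180.1] [204.7 289.1] 11.95 z [81.6 87.7 92.5] mean [607.1 185.6  87.6]
totefloor 4548 rect [611.7 179.8] [230.6 148.3] 88.85 z [ 5.2 10.2 15.2] mean [610.8 178.6  10.3]
wrench 470 rect [385.3  22.4] [169.4  77.4] 88.79 z [ 3.1  5.7 10.8] mean [381.8  22.    6. ]
green 157 rect [ 339.6 -174.7] [ 61.4 116.3] 20.52 z [29.3 35.  39.8] mean [ 352.5 -178.    34.7]
green2 189 rect [ 366.  -396.2] [ 61.8 114.2] 64.52 z [29.4 34.6 39.8] mean [ 371.8 -385.7   34.8]
```

View pics/c0.png

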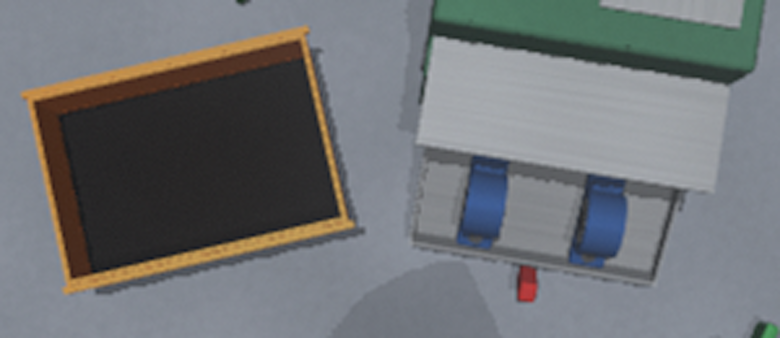

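The crop shows the two blue housings on the tray at crop (485,200) and (605,222), with the red grip between and in front of them at (527,283). The tote is on the left and empty. I'll move above housing A.

Call:
{"name": "step_arm", "arguments": {
  "moves": "65 25 53 0 -0.15; 65 50 106 0 -0.3; 65 75 160 0 -0.45; 65 100 215 0 -0.63; 65 125 270 0 -0.63; 65 150 325 0 -0.63; 65 175 380 0 -0.63; 65 200 435 0 -0.63; 65 225 490 0 -0.63; 65 245 529.5 0 -0.63"
}}

```text
clock: 1.35
ee_pos: [0.5429, -0.1019, 0.2139]
orientation: [[0.982, -0.189, -0.0], [-0.189, -0.982, 0.0], [-0.0, -0.0, -1.0]]
ft_force: [0.2, -0.0, 0.4]
width: 0.0651
gripper_force: 0.0
```

Call:
{"name": "step_arm", "arguments": {
  "moves": "65 0 0 -20 0; 65 0 0 -20 0; 65 0 0 -20 0"
}}

```text
clock: 1.72
ee_pos: [0.5423, -0.1046, 0.1943]
orientation: [[0.982, -0.191, -0.0], [-0.191, -0.982, 0.0], [-0.0, -0.0, -1.0]]
ft_force: [0.7, -0.5, -0.8]
width: 0.065
gripper_force: 0.0
```

```bash
python3 - <<'E'
from h import *
snap("wrist","w1");s=arm.observe();print(s["clock"],s["ee_pos"],s["orientation"][:,0] if hasattr(s["orientation"],'shape') else s["orientation"])
p,P=cloud("w1");h=cv2.cvtColor(p,cv2.COLOR_BGR2HSV);H,S,V=[h[...,i] for i in range(3)]
m=((H>100)&(H<125)&(S>110)&(P[...,2]>.03)).astype(np.uint8)
n,l,st,c=cv2.connectedComponentsWithStats(m)
R=np.array([[.982,-.191],[.191,.982]])
for i in range(1,n):
    if st[i,4]>300:
        Q=P[l==i]*1000;T=(Q[:,:2]-[580,-172])@R.T;r=cv2.minAreaRect(Q[:,:2].astype(np.float32))
        print(np.round(c[i]),st[i,4],np.round(r[0]),np.round(r[1]),round(r[2],1),"tester x,y pct",np.round(np.percentile(T,[1,50,99],axis=0),1).tolist(),"z",np.round(np.percentile(Q[:,2],[1,50,99]),1))
E
```

```text
1.775 [ 0.5424795  -0.10473189  0.1944914 ] [ 9.81617681e-01 -1.90857353e-01  4.45979084e-04]
[317. 226.] 4033 [ 558. -107.] [40. 56.] 79.1 tester x,y pct [[-61.6, 43.7], [-30.1, 61.1], [-6.6, 78.8]] z [103.9 119.4 123.5]
[466. 228.] 3992 [ 530. -216.] [37. 69.] 79.6 tester x,y pct [[-71.2, -70.1], [-32.4, -47.6], [-6.6, -34.5]] z [ 45.4 117.9 123.4]
```

View pics/w1.png

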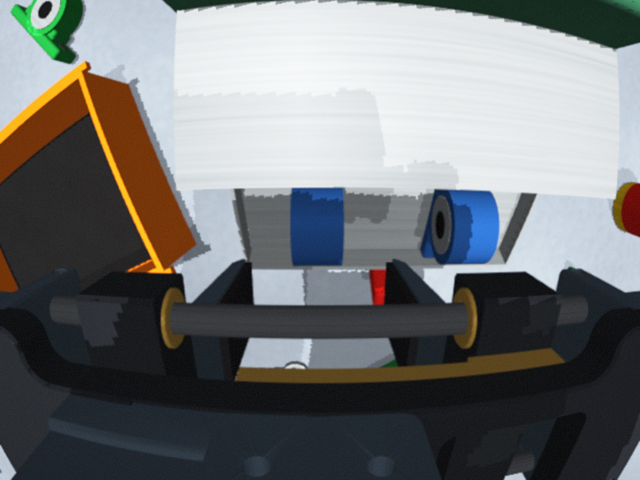

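The wrist view shows housing A between the finger lines at (317,226) and housing B at (466,228). The canopy front is at row 190. I'll go down and grip A.

Call:
{"name": "step_arm", "arguments": {
  "moves": "65 4.5 1 -40 0; 65 4.5 1 -80 0; 65 4.5 1 -113 0; 65 4.5 1 -113 0; 20 4.5 1 -113 0; 20 4.5 1 -113 0; 20 4.5 1 -113 0; 20 4.5 1 -113 0; 20 4.5 1 -113 0; 20 4.5 1 -113 0"
}}

```text
clock: 3.02
ee_pos: [0.5475, -0.1034, 0.0819]
orientation: [[0.982, -0.19, 0.001], [-0.19, -0.982, -0.0], [0.001, 0.0, -1.0]]
ft_force: [-3.5, -0.9, 9.5]
width: 0.0357
gripper_force: 30.0
```

Call:
{"name": "step_arm", "arguments": {
  "moves": "20 0 0 10 0; 20 0 0 25 0; 20 0 0 38 0; 20 -25 5 42 0; 20 -55 11 45 0; 20 -90 18 60 0; 20 -108 21 90 0; 20 -108 21 120 0; 20 -108 21 120 0"
}}

```text
clock: 4.15
ee_pos: [0.4402, -0.0825, 0.2032]
orientation: [[0.982, -0.19, 0.005], [-0.19, -0.982, -0.001], [0.005, 0.0, -1.0]]
ft_force: [0.2, -0.3, -4.4]
width: 0.0359
gripper_force: 30.0
```

```bash
python3 - <<'E'
from h import *
snap("wrist","w2");p,d=snap("scene","s2")
s=arm.observe();print(s["clock"],s["ee_pos"],s["ft_force"],s["wrist_torque"],s["width"])
c=cv2.resize(p[150:350,180:440],None,fx=2.2,fy=2.2,interpolation=cv2.INTER_CUBIC)
w=cv2.resize(cv2.imread("pics/w2.png"),None,fx=.5,fy=.5)
o=np.zeros((600,600,3),np.uint8)
c=c[:360] if c.shape[0]>360 else c
o[:c.shape[0],:c.shape[1]]=c; o[360:,:320]=w
cv2.imwrite("pics/m2.png",o)
E
```

```text
4.25 [ 0.43878434 -0.08216109  0.20057718] [-0.68940065  1.25093765 -4.95677337] [ 0.08565514  0.16406551 -0.01754087] 0.03595061270276247
```

View pics/m2.png

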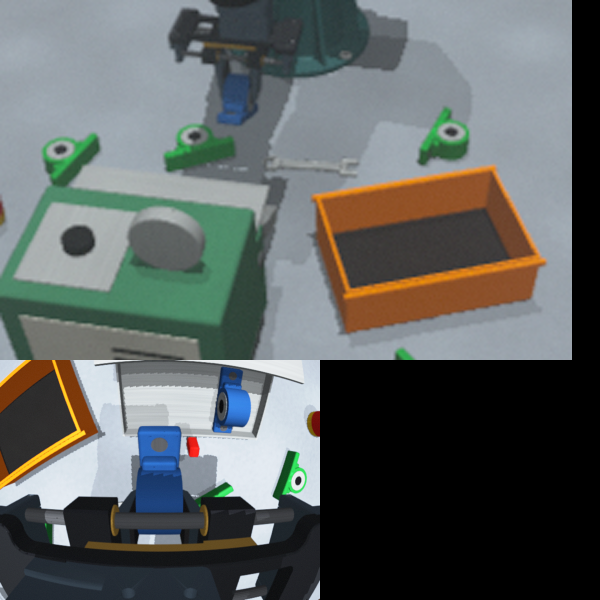

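A is held and clear of the tray, at (158,480) in the lower panel, with B still on the tray. The tote floor looks low. I'll measure A's tilt from the foot's upper face, and the tote floor height.

```bash
python3 - <<'E'
from h import *
p,P=cloud("w2");h=cv2.cvtColor(p,cv2.COLOR_BGR2HSV);H,S,V=[h[...,i] for i in range(3)]
v,u=np.mgrid[0:480,0:640]
m=(H>100)&(H<125)&(S>110)&(u>270)&(u<370)&(v>130)&(v<235)
s=np.array([438.8,-82.2]);R=np.array([[.982,-.19],[.19,.982]])
Q=P[m]*1000;T=(Q[:,:2]-s)@R.T
for r in range(136,236,8):
    k=(v[m]>=r)&(v[m]<r+8)
    if k.any(): print(r,np.round(np.median(T[k],0),1),round(np.median(Q[k,2])-200.6,1))
p,P=cloud("t0")
for n,(a,b,c,d) in dict(floor=(230,290,210,255),bench1=(200,300,290,310),bench2=(200,240,140,180)).items():
    print(n,np.nanmedian(P[c:d,a:b,2])*1000)
p,P=cloud("s2")
k=(p.max(-1)<75)&np.isfinite(P[...,2])
T=P-np.array([.608,.18,0]);k&=(abs(T[...,0])<.06)&(abs(T[...,1])<.1)
print("scene floor",np.median(P[k][:,2])*1000,k.sum())
k=np.isfinite(P[...,2])&(P[...,2]>.083)&(P[...,2]<.098)&(abs(T[...,0])<.16)&(abs(T[...,1])<.2)
print("rim",cv2.minAreaRect((P[k][:,:2]*1000).astype(np.float32)))
E
```

```text
136 [nan nan] nan
144 [72.1  1.3] 23.7
152 [nan nan] nan
160 [nan nan] nan
168 [nan nan] nan
176 [nan nan] nan
184 [nan nan] nan
192 [nan nan] nan
200 [nan nan] nan
208 [nan nan] nan
216 [nan nan] nan
224 [nan nan] nan
232 [nan nan] nan
floor 10.23957704150391
bench1 -1.0166425198496754
bench2 -1.2877587843789229
scene floor 11.683113247023314 1146
rim ((608.0830688476562, 180.85597229003906), (211.6384735107422, 289.2625732421875), 11.976390838623047)
```

Tilt is still about 30°, and the tote floor is about 11.5 mm up. I'll carry A to the tote so its lower front corner meets the floor, then roll it level about that corner.

Call:
{"name": "step_arm", "arguments": {
  "moves": "20 10 53 0 0.1; 20 30 106 0 0.2; 20 50 159 0 0.3; 20 75 212 0 0.4; 20 95 265 0 0.4; 20 118.5 318.5 0 0.4; 20 118.5 318.5 -40 0.4; 20 118.5 318.5 -80 0.4; 20 118.5 318.5 -125 0.4; 20 118.5 318.5 -130 0.4"
}}

```text
clock: 5.5
ee_pos: [0.5545, 0.2352, 0.0666]
orientation: [[0.978, 0.207, -0.007], [0.207, -0.978, -0.003], [-0.008, 0.001, -1.0]]
ft_force: [-0.5, -0.3, -4.9]
width: 0.0356
gripper_force: 30.0
```

Call:
{"name": "step_arm", "arguments": {
  "moves": "20 0 0 -4 0; 20 0 0 -4 0; 20 0 0 -8 0; 20 0 0 -8 0"
}}

```text
clock: 6.0
ee_pos: [0.5576, 0.2364, 0.0634]
orientation: [[0.978, 0.207, 0.001], [0.207, -0.978, 0.0], [0.001, -0.0, -1.0]]
ft_force: [0.0, -0.6, -5.4]
width: 0.0359
gripper_force: 30.0
```

Call:
{"name": "step_arm", "arguments": {
  "moves": "20 0 0 -2 0; 20 0 0 -4 0; 20 0 0 -4 0"
}}

```text
clock: 6.38
ee_pos: [0.559, 0.2367, 0.0603]
orientation: [[0.978, 0.208, 0.003], [0.208, -0.978, 0.001], [0.003, -0.0, -1.0]]
ft_force: [1.7, -1.6, 7.8]
width: 0.036
gripper_force: 30.0
```

Call:
{"name": "step_arm", "arguments": {
  "moves": "20 3.3 0.7 -1 0; 20 6.7 1.4 -2.5 0; 20 10 2.1 -4 0; 20 13 2.8 -6 0; 20 16 3.4 -8 0; 20 19 4.1 -10 0; 20 19 4.1 -10 0"
}}

```text
clock: 7.25
ee_pos: [0.5773, 0.2406, 0.0495]
orientation: [[0.978, 0.207, 0.001], [0.207, -0.978, 0.0], [0.001, -0.0, -1.0]]
ft_force: [2.4, -1.1, 4.3]
width: 0.0357
gripper_force: 30.0
```

Call:
{"name": "step_arm", "arguments": {
  "moves": "20 3 0.6 -2 0; 20 5.5 1.1 -4.5 0; 20 8 1.7 -6.5 0; 20 10.5 2.2 -8.5 0; 20 10.5 2.2 -8.5 0"
}}

```text
clock: 7.88
ee_pos: [0.5871, 0.2426, 0.0403]
orientation: [[0.978, 0.207, 0.0], [0.207, -0.978, 0.0], [0.0, -0.0, -1.0]]
ft_force: [2.0, -1.4, 0.7]
width: 0.0356
gripper_force: 30.0
```

```bash
python3 - <<'E'
from h import *
snap("wrist","w3");p,d=snap("scene","s3")
s=arm.observe();print(s["clock"],s["ee_pos"],s["ft_force"],s["wrist_torque"],s["width"])
c=cv2.resize(p[210:310,310:440],None,fx=4,fy=4,interpolation=cv2.INTER_CUBIC)
w=cv2.imread("pics/w3.png")[100:340,160:480][:,:270]
o=np.zeros((400,800,3),np.uint8);o[:,:520]=c;o[:240,525:795]=w
cv2.imwrite("pics/m3.png",o)
E
```

```text
7.975 [0.58704619 0.24264082 0.04038059] [ 2.00360512 -0.46960834 -0.49092204] [-0.23660356 -0.25578769  0.04261551] 0.035678708912946444
```

View pics/m3.png

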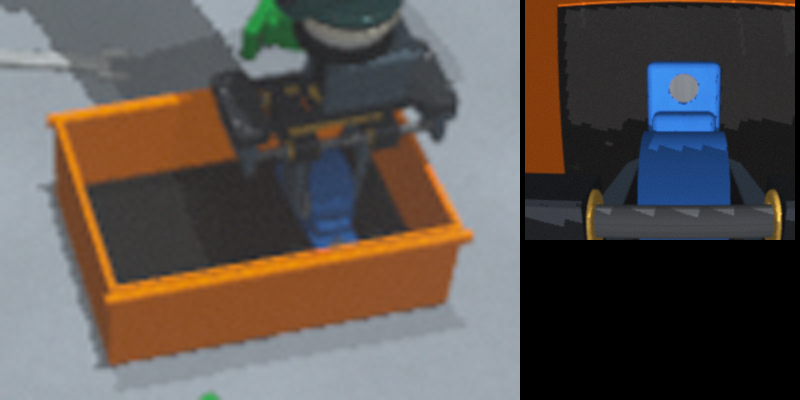

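A looks nearly level in the tote, with its foot visible at (683,95) in the right-hand panel. I'll press a little more until the foot seats.

Call:
{"name": "step_arm", "arguments": {
  "moves": "20 1 0.2 -1.5 0; 20 1.5 0.3 -3 0; 20 1.5 0.3 -3 0"
}}

```text
clock: 8.35
ee_pos: [0.5892, 0.2431, 0.0378]
orientation: [[0.978, 0.207, 0.001], [0.207, -0.978, 0.0], [0.002, -0.0, -1.0]]
ft_force: [3.8, -1.6, 3.8]
width: 0.0358
gripper_force: 30.0
```

Call:
{"name": "step_arm", "arguments": {
  "moves": "20 0.5 0 -2 0; 20 0.5 0 -3 0; 20 0.5 0 -3 0"
}}

```text
clock: 8.72
ee_pos: [0.5903, 0.2433, 0.0361]
orientation: [[0.978, 0.207, 0.002], [0.207, -0.978, 0.001], [0.003, -0.0, -1.0]]
ft_force: [-2.3, -3.8, 22.2]
width: 0.0359
gripper_force: 30.0
```

It's seated at 22 N. I'll relax the push, release A, retreat and head for B.

Call:
{"name": "step_arm", "arguments": {
  "moves": "20 0 0 1.5 0; 60 0 0 1.5 0; 60 0 0 1.5 0; 60 0 0 1.5 0; 60 0 0 1.5 0; 60 0 0 30 0; 60 0 0 80 0; 60 0 0 130 0; 60 0 0 160 0; 60 0 0 160 0"
}}

```text
clock: 9.98
ee_pos: [0.5901, 0.2434, 0.197]
orientation: [[0.978, 0.207, 0.004], [0.207, -0.978, 0.001], [0.004, -0.001, -1.0]]
ft_force: [-0.1, -0.1, -0.5]
width: 0.0599
gripper_force: 0.0
```

```bash
python3 - <<'E'
from h import *
snap("wrist","w4");s=arm.observe();print(s["clock"],s["ee_pos"],s["width"],s["ft_force"])
p,P=cloud("w4");h=cv2.cvtColor(p,cv2.COLOR_BGR2HSV);H,S,V=[h[...,i] for i in range(3)]
R=np.array([[.978,.208],[-.208,.978]]);v,u=np.mgrid[0:480,0:640]
T=(P[...,:2]*1000-[608,180.5])@R.T;m=(H>100)&(H<125)&(S>110)&(abs(T[...,0])<95)&(abs(T[...,1])<140)
for x in range(-70,80,10):
    k=m&(abs(T[...,0]-x)<5)
    if k.sum()>5: print(x,k.sum(),np.round(np.percentile(T[k][:,1],[3,50,97]),1),np.round(np.median(P[k][:,2])*1000,1))
k=(p.max(-1)<75)&(abs(T[...,0])<60)&(abs(T[...,1])<30);print("floor",np.nanmedian(P[k][:,2])*1000)
E
```

```text
10.025 [0.58921806 0.24303391 0.19516765] 0.059751952647747825 [ 0.0999583  -0.61502942 -0.31421717]
-70 38 [48.2 65.  82.7] 11.9
-60 233 [48.8 67.4 84.7] 25.6
-50 257 [48.  68.4 84.6] 25.6
-40 97 [43.5 66.4 87.5] 25.9
-30 222 [43.7 65.5 88.2] 62.8
-20 427 [48.2 65.5 83.5] 72.2
-10 521 [48.5 66.3 83.4] 75.8
0 564 [47.3 65.5 83.2] 76.2
10 620 [48.5 65.5 83.2] 73.4
20 635 [48.4 65.5 83.1] 65.2
30 614 [48.7 65.5 83. ] 36.4
40 333 [48.  67.3 83.1] 25.5
50 332 [48.  65.4 83. ] 25.4
60 105 [50.7 66.4 81.6] 23.2
floor 299.7060991433107
```

A stands level at tote (-4, 66). Now B.

Call:
{"name": "step_arm", "arguments": {
  "moves": "60 -30 -50 20 -0.1; 60 -60 -100 20 -0.2; 60 -80 -160 20 -0.3; 60 -90 -220 20 -0.4; 60 -90 -280 20 -0.4; 60 -90 -340 20 -0.4; 60 -85 -400 20 -0.4; 60 -75 -440 20 -0.4; 60 -65 -459.5 10 -0.4; 60 -65 -459.5 0 -0.4"
}}

```text
clock: 11.28
ee_pos: [0.5235, -0.2174, 0.1926]
orientation: [[0.981, -0.192, -0.002], [-0.192, -0.981, 0.001], [-0.002, -0.0, -1.0]]
ft_force: [0.3, 0.2, 0.0]
width: 0.0597
gripper_force: 0.0
```

Call:
{"name": "step_arm", "arguments": {
  "moves": "60 0 0 0 0; 60 0 0 0 0"
}}

```text
clock: 11.52
ee_pos: [0.5236, -0.2157, 0.1943]
orientation: [[0.982, -0.189, -0.001], [-0.189, -0.982, 0.0], [-0.001, -0.0, -1.0]]
ft_force: [-0.1, -0.2, -0.2]
width: 0.0601
gripper_force: 0.0
```

```bash
python3 - <<'E'
from h import *
snap("wrist","w5");s=arm.observe();print(s["clock"],s["ee_pos"],s["orientation"][:,0],s["width"])
p,P=cloud("w5");h=cv2.cvtColor(p,cv2.COLOR_BGR2HSV);H,S,V=[h[...,i] for i in range(3)]
R=np.array([[.982,-.19],[.19,.982]])
T=(P[...,:2]*1000-[580,-172])@R.T;m=(H>100)&(H<125)&(S>110)&(abs(T[...,0]+40)<60)&(abs(T[...,1])<110)
for x in range(-80,20,10):
    k=m&(abs(T[...,0]-x)<5)
    if k.sum()>5: print(x,k.sum(),np.round(np.percentile(T[k][:,1],[3,50,97]),1),np.round(np.median(P[k][:,2])*1000,1))
m=((H<8)|(H>172))&(S>120)&(abs(T[...,0]+105)<30)&(abs(T[...,1])<30);print("grip",m.sum(),np.round(np.percentile(T[m],[3,50,97],axis=0),1).tolist(),np.nanpercentile(P[m][:,2],[3,50,97]))
E
```

```text
11.575 [ 0.52378905 -0.21587137  0.19458713] [ 9.81934761e-01 -1.89219780e-01 -9.45862159e-06] 0.06014067142657872
-60 297 [-69.9 -53.7 -36. ] 112.1
-50 610 [-70.  -53.  -35.8] 118.8
-40 724 [-69.8 -52.9 -35.5] 122.0
-30 864 [-70.4 -52.9 -19.6] 122.1
-20 992 [-78.3 -52.3 -11.4] 119.0
-10 738 [-69.7 -52.2   9.5] 111.9
grip 434 [[-112.4, -8.1], [-98.4, -3.6], [-89.5, 3.1]] [0.03348398 0.04895069 0.05923601]
```

Call:
{"name": "step_arm", "arguments": {
  "moves": "60 0.5 0.5 -40 0; 60 0.5 0.5 -80 0; 60 0.5 0.5 -113 0; 60 0.5 0.5 -113 0; 20 0.5 0.5 -113 0; 20 0.5 0.5 -113 0; 20 0.5 0.5 -113 0; 20 0.5 0.5 -113 0; 20 0.5 0.5 -113 0"
}}

```text
clock: 12.7
ee_pos: [0.5251, -0.2164, 0.0827]
orientation: [[0.982, -0.19, 0.002], [-0.19, -0.982, -0.001], [0.002, 0.0, -1.0]]
ft_force: [-2.6, 1.2, 9.6]
width: 0.0358
gripper_force: 30.0
```

Call:
{"name": "step_arm", "arguments": {
  "moves": "20 0 0 10 0; 20 0 0 25 0; 20 0 0 38 0; 20 -25 5 42 0; 20 -55 11 45 0; 20 -90 18 60 0; 20 -108 21 90 0; 20 -108 21 120 0; 20 -108 21 120 0"
}}

```text
clock: 13.82
ee_pos: [0.4175, -0.1958, 0.2039]
orientation: [[0.982, -0.19, 0.004], [-0.19, -0.982, -0.002], [0.005, 0.001, -1.0]]
ft_force: [0.9, -0.1, -5.1]
width: 0.0359
gripper_force: 30.0
```

```bash
python3 - <<'E'
from h import *
p,d=snap("wrist","w6");s=arm.observe();print(s["clock"],s["ee_pos"],s["orientation"][:,0],s["width"],s["ft_force"])
p,P=cloud("w6");h=cv2.cvtColor(p,cv2.COLOR_BGR2HSV);H,S,V=[h[...,i] for i in range(3)]
R=np.array([[.982,-.19],[.19,.982]])
T=(P[...,:2]*1000-[580,-172])@R.T
m=((H<8)|(H>172))&(S>120)&(abs(T[...,0]+105)<30)&(abs(T[...,1])<30);print("grip",m.sum(),np.round(np.percentile(T[m],[3,50,97],axis=0),1).tolist(),np.nanpercentile(P[m][:,2],[3,50,97]))
E
```

```text
13.875 [ 0.41685368 -0.19535414  0.20227679] [ 0.98176402 -0.1900886   0.00239653] 0.035973613914152026 [ 0.35179597  0.1259276  -3.66580675]
grip 824 [[-119.3, -8.0], [-103.0, -0.6], [-86.9, 8.4]] [0.02972575 0.05251169 0.05942138]
```

View pics/w6.png

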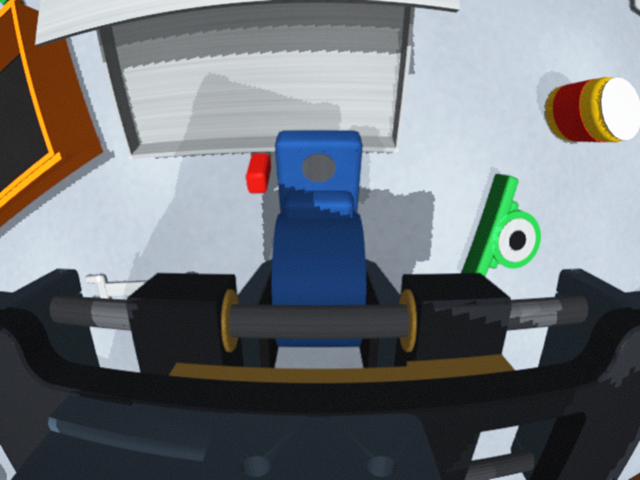

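B is held at (318,240), the tray is empty, and the red grip is at (258,172). I'll carry B to the tote by way of the front, then lower it.

Call:
{"name": "step_arm", "arguments": {
  "moves": "20 0 55 0 0.1; 20 0 115 0 0.2; 20 5 175 0 0.3; 20 20 235 0 0.4; 20 60 280 0 0.4; 20 115 304 0 0.4; 20 167.5 304 0 0.4; 20 167.5 304 -45 0.4; 20 167.5 304 -90 0.4; 20 167.5 304 -130 0.4"
}}

```text
clock: 15.12
ee_pos: [0.5826, 0.1088, 0.068]
orientation: [[0.978, 0.207, -0.003], [0.207, -0.978, -0.0], [-0.003, -0.0, -1.0]]
ft_force: [0.6, -0.4, -3.6]
width: 0.0358
gripper_force: 30.0
```

Call:
{"name": "step_arm", "arguments": {
  "moves": "20 0 0 -4 0; 20 0 0 -7 0; 20 0 0 -9 0; 20 0 0 -9 0"
}}

```text
clock: 15.62
ee_pos: [0.5845, 0.109, 0.0635]
orientation: [[0.978, 0.207, 0.002], [0.207, -0.978, 0.0], [0.002, 0.0, -1.0]]
ft_force: [0.0, -0.5, -3.6]
width: 0.0358
gripper_force: 30.0
```

Call:
{"name": "step_arm", "arguments": {
  "moves": "20 0 0 -2 0; 20 0 0 -3 0; 20 0 0 -3 0"
}}

```text
clock: 16.0
ee_pos: [0.5857, 0.1092, 0.0612]
orientation: [[0.978, 0.207, 0.003], [0.207, -0.978, 0.001], [0.003, 0.0, -1.0]]
ft_force: [-0.0, 1.2, 11.3]
width: 0.036
gripper_force: 30.0
```

Call:
{"name": "step_arm", "arguments": {
  "moves": "20 3.3 0.7 -1 0; 20 6.7 1.4 -2.5 0; 20 10 2.1 -4 0; 20 13 2.8 -6 0; 20 16 3.4 -8 0; 20 19 4.1 -10.5 0; 20 22 4.7 -12.5 0; 20 24.5 5.2 -15 0; 20 27 5.8 -17 0; 20 29.5 6.3 -19 0"
}}

```text
clock: 17.25
ee_pos: [0.614, 0.1153, 0.0411]
orientation: [[0.978, 0.207, 0.001], [0.207, -0.978, 0.0], [0.001, 0.0, -1.0]]
ft_force: [-1.8, 0.0, 3.8]
width: 0.0359
gripper_force: 30.0
```

Call:
{"name": "step_arm", "arguments": {
  "moves": "20 1 0.2 -1.5 0; 20 1.5 0.3 -3 0; 20 1.5 0.3 -3 0"
}}

```text
clock: 17.62
ee_pos: [0.6163, 0.1158, 0.0383]
orientation: [[0.978, 0.207, 0.003], [0.207, -0.978, 0.0], [0.003, 0.0, -1.0]]
ft_force: [2.8, 0.4, 4.4]
width: 0.0358
gripper_force: 30.0
```

Call:
{"name": "step_arm", "arguments": {
  "moves": "20 0.5 0 -1.5 0; 20 0.5 0 -3 0; 20 0.5 0 -3 0"
}}

```text
clock: 18.0
ee_pos: [0.6175, 0.116, 0.0367]
orientation: [[0.978, 0.207, 0.004], [0.207, -0.978, 0.001], [0.004, 0.0, -1.0]]
ft_force: [-3.7, -0.0, 24.9]
width: 0.0359
gripper_force: 30.0
```

Call:
{"name": "step_arm", "arguments": {
  "moves": "20 0 0 1.5 0; 60 0 0 1.5 0; 60 0 0 1.5 0; 60 0 0 1.5 0; 60 0 0 1.5 0; 60 0 0 30 0; 60 0 0 80 0; 60 0 0 130 0; 60 0 0 160 0; 60 0 0 160 0"
}}

```text
clock: 19.25
ee_pos: [0.6167, 0.1157, 0.197]
orientation: [[0.978, 0.207, 0.004], [0.207, -0.978, 0.001], [0.004, 0.0, -1.0]]
ft_force: [-0.0, 0.6, -0.0]
width: 0.0601
gripper_force: 0.0
```

```bash
python3 - <<'E'
from h import *
snap("wrist","w7");s=arm.observe();print(s["clock"],s["ee_pos"],s["width"],s["ft_force"])
p,P=cloud("w7");h=cv2.cvtColor(p,cv2.COLOR_BGR2HSV);H,S,V=[h[...,i] for i in range(3)]
R=np.array([[.978,.208],[-.208,.978]])
T=(P[...,:2]*1000-[608,180.5])@R.T;m0=(H>100)&(H<125)&(S>110)&(abs(T[...,0])<95)&(abs(T[...,1])<140)
for sg in(1,-1):
  for x in range(-70,80,20):
    k=m0&(abs(T[...,0]-x)<5)&(T[...,1]*sg>0)
    if k.sum()>5: print(x,k.sum(),np.round(np.percentile(T[k][:,1],[3,50,97]),1),np.round(np.median(P[k][:,2])*1000,1))
E
```

```text
19.3 [0.6157194  0.11557176 0.19514045] 0.05980748716913363 [ 0.4099247   0.37159176 -0.13948388]
-70 15 [52.6 60.5 68.1] 11.7
-50 223 [48.1 56.5 99.4] 25.1
-30 282 [47.6 49.6 83.4] 60.9
-10 448 [47.8 63.5 82.9] 75.7
10 548 [47.9 62.5 83.4] 73.0
30 554 [47.5 60.9 82.1] 36.3
50 320 [47.4 60.1 82.3] 25.5
-70 36 [-81.4 -64.6 -47.8] 11.7
-50 250 [-82.7 -69.9 -46.6] 25.6
-30 187 [-86.9 -64.1 -42.3] 63.2
-10 520 [-82.  -64.2 -47.1] 75.7
10 593 [-81.9 -64.2 -47.3] 73.7
30 637 [-81.8 -64.2 -31.4] 36.7
50 345 [-82.5 -65.1 -47. ] 25.5
```

Both housings are level in the tote. Now the tray grip.

Call:
{"name": "step_arm", "arguments": {
  "moves": "50 -50 -20 0 -0.1; 50 -100 -50 0 -0.2; 50 -146.5 -95 0 -0.3; 50 -146.5 -150 0 -0.4; 50 -146.5 -205 0 -0.4; 50 -146.5 -255 0 -0.4; 50 -146.5 -266 0 -0.4; 50 -146.5 -266 -50 -0.4; 50 -146.5 -266 -100 -0.4; 50 -146.5 -266 -100 -0.4"
}}

```text
clock: 20.55
ee_pos: [0.466, -0.1489, 0.0911]
orientation: [[0.982, -0.19, -0.007], [-0.19, -0.982, 0.003], [-0.008, -0.001, -1.0]]
ft_force: [-0.5, -0.4, 0.2]
width: 0.0499
gripper_force: 0.0
```

```bash
python3 - <<'E'
from h import *
snap("wrist","w8");s=arm.observe();print(s["clock"],s["ee_pos"],s["orientation"][:,0],s["width"],s["ft_force"])
E
```

```text
20.6 [ 0.46771013 -0.14955098  0.09340637] [ 0.98186167 -0.18955295 -0.00416435] 0.05014230614808076 [0.11862428 0.58936284 0.62595881]
```

View pics/w8.png

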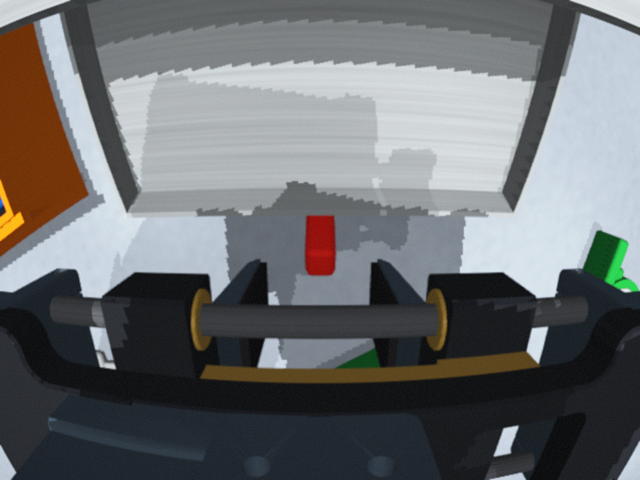

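The grip is centred between the fingers at (320,243). I'll go down and close.

Call:
{"name": "step_arm", "arguments": {
  "moves": "50 0 0 -30 0; 50 0 0 -60 0; 50 0 0 -66 0; 50 0 0 -66 0; 8 0 0 -66 0; 8 0 0 -66 0; 8 0 0 -66 0; 8 0 0 -66 0; 8 0 0 -66 0; 8 0 0 -66 0"
}}

```text
clock: 21.85
ee_pos: [0.4691, -0.1503, 0.0287]
orientation: [[0.982, -0.19, 0.0], [-0.19, -0.982, 0.0], [0.0, -0.0, -1.0]]
ft_force: [-0.4, 3.6, 8.5]
width: 0.0174
gripper_force: 30.0
```

Call:
{"name": "step_arm", "arguments": {
  "moves": "8 -3 0.6 9 0; 8 -5.8 1.1 17.9 0; 8 -8 1.6 27 0; 8 -10.1 2 36.2 0; 8 -11.6 2.3 45.5 0; 8 -12.9 2.5 55 0; 8 -12.9 2.5 55 0"
}}

```text
clock: 22.72
ee_pos: [0.4554, -0.1478, 0.0842]
orientation: [[0.982, -0.19, -0.001], [-0.19, -0.982, 0.0], [-0.001, -0.0, -1.0]]
ft_force: [-3.8, 5.7, 1.0]
width: 0.0176
gripper_force: 30.0
```

Call:
{"name": "step_arm", "arguments": {
  "moves": "8 -0.6 0.1 9.5 0; 8 -1 0.2 19 0; 8 -0.9 0.2 28 0; 8 -0.5 0.1 37.5 0; 8 0.5 -0.1 47 0; 8 1.2 -0.2 53 0; 8 1.2 -0.2 53 0"
}}

```text
clock: 23.6
ee_pos: [0.4569, -0.1481, 0.1374]
orientation: [[0.982, -0.19, -0.0], [-0.19, -0.982, 0.0], [-0.0, -0.0, -1.0]]
ft_force: [-4.9, 6.1, 1.3]
width: 0.0177
gripper_force: 30.0
```

Call:
{"name": "step_arm", "arguments": {
  "moves": "8 0.5 -0.1 2 0; 8 1 -0.2 4 0; 8 1 -0.2 4 0"
}}

```text
clock: 23.98
ee_pos: [0.4573, -0.1481, 0.1407]
orientation: [[0.982, -0.19, -0.002], [-0.19, -0.982, 0.001], [-0.002, -0.0, -1.0]]
ft_force: [-4.2, 5.9, -3.4]
width: 0.0178
gripper_force: 30.0
```

Call:
{"name": "step_arm", "arguments": {
  "moves": "8 0.3 0 2 0; 8 0.5 -0.1 4 0; 8 0.5 -0.1 4 0"
}}

```text
clock: 24.35
ee_pos: [0.4571, -0.148, 0.1431]
orientation: [[0.982, -0.19, -0.003], [-0.19, -0.982, 0.001], [-0.003, -0.0, -1.0]]
ft_force: [2.6, 0.4, -33.1]
width: 0.0179
gripper_force: 30.0
```

The tray is at its stop with 33 N. I'll relax the push, release, rise clear and verify.

Call:
{"name": "step_arm", "arguments": {
  "moves": "8 0 0 -1.5 0; 50 0 0 -1.5 0; 50 0 0 -1.5 0; 50 0 0 -1.5 0; 50 0 0 -1.5 0; 50 0 0 30 0; 50 -40 8 80 0; 50 -60 11 110 0; 50 -60 11 110 0"
}}

```text
clock: 25.48
ee_pos: [0.3989, -0.1378, 0.2568]
orientation: [[0.982, -0.19, 0.004], [-0.19, -0.982, -0.002], [0.005, 0.001, -1.0]]
ft_force: [0.3, -0.6, -0.9]
width: 0.0499
gripper_force: 0.0
```

```bash
python3 - <<'E'
from h import *
snap("wrist","w9");snap("top","t9");snap("scene","s9");s=arm.observe();print(s["clock"],s["ee_pos"],s["width"],s["ft_force"])
p,P=cloud("w9");R=np.array([[.982,-.19],[.19,.982]])
T=(P[...,:2]*1000-[580,-172])@R.T
h=cv2.cvtColor(p,cv2.COLOR_BGR2HSV);S=h[...,1]
for x in range(-96,0,10):
    k=(abs(T[...,0]-x)<5)&(abs(T[...,1])<100)&(S<70)
    if k.sum()>20: print(x,k.sum(),np.round(np.nanmedian(P[k][:,2])*1000,1))
a=cv2.imread("pics/s9.png")[150:350,100:500];a=cv2.resize(a,(600,300));b=cv2.resize(p,(400,300))
t=cv2.resize(cv2.imread("pics/t9.png"),(400,300))
o=np.zeros((600,800,3),np.uint8);o[:300,:600]=a;o[300:,:400]=b;o[300:,400:]=t;cv2.imwrite("pics/m9.png",o)
E
```

```text
25.625 [ 0.39875665 -0.13749143  0.25386305] 0.05014177281642583 [-0.30334381  0.54176476  0.10179314]
-96 3629 126.7
-86 2863 125.0
-76 2855 125.0
-66 2826 125.0
-56 2800 125.0
-46 2744 125.0
-36 2709 125.0
-26 2645 125.0
-16 2586 125.0
-6 2538 125.0
```

View pics/m9.png

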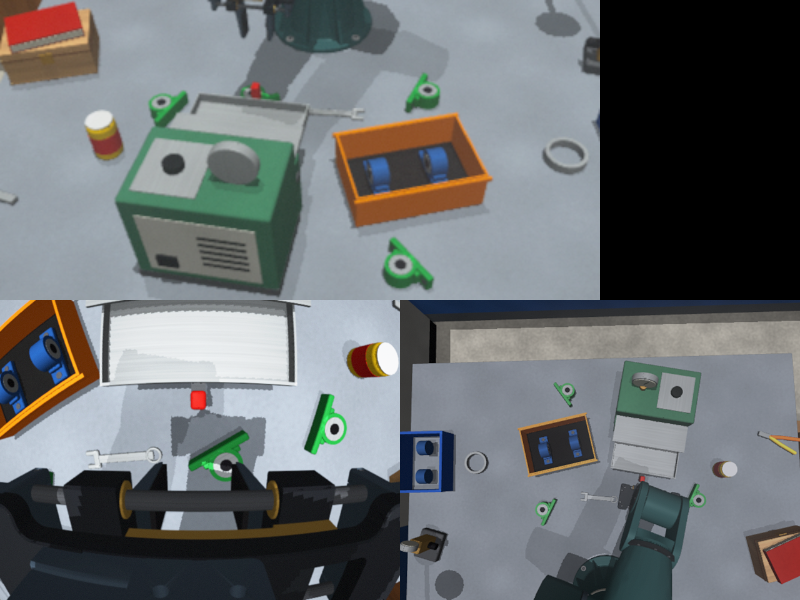

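The tray floor is flat at 125.0 mm along its whole length, so it is level. Both housings stand in the tote at (375,172) and (433,163), and nothing else has moved.

```bash
python3 -c "
from plant import workorder
print(workorder.sign_off())"
```

```text
the job is handed in; nothing more can be done
None
```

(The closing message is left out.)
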